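# Unpin and open a type chest on the market stall

## Task

Draw the retaining pin out of the hasp staple on the wooden type chest and leave it in the round white dish. Then lift the lid off the chest by its handle and lay it flat, handle up, in the middle of the cork mat, lowering it all the way down before you let go.

Things in the scene. Friction and masses are not known exactly. Their poses are not given: they have to be found in the camera images.
- pin_grip (a point): Steel pin, loose, 120 g, level. Grip: upright tab 10 mm thick (x), 26 wide (y), 50 tall; this point is mid-tab, 32 mm above its foot. A shoulder (24 mm wide, 20 high), then a 10 x 10 mm shaft run along +y, tip 64 mm from this point, axis 27 mm below it. The shaft goes through the staple: slide it out along -y, at least 40 mm, before raising. A loose spare pin with a longer shaft, shorter tab is not wanted.
- staple (a point): Steel loop standing up from the front of the fixed wooden chest (150 x 200 x 70 mm high) through a slot in the lid's hasp plate. Point: centre of its eye, which is 16 mm wide (x) and 14 high, open along y, 82 mm above the table. The pin passes through it and keeps the lid down. Loop top 95 mm above the table. Axes as the chest's: x towards the chest's middle, 103 mm away.
- lid_handle (a point): Loose lift-off lid, 360 g. Point: centre of its dark wooden handle bar, 16 (x) x 110 (y) x 24 mm, underside 26 mm above the board's top. Board 150 x 200 x 10 mm, centred 10 mm along +x. Front hasp plate, 120 mm wide, reaches 121 mm along -x; its slot has 4 mm play round the staple: lift straight up 40 mm or more first. Laid flat on its underside battens, the point is 58 mm above the support.
- dish: Round white dish, fixed on the table, 130 mm across, 22 mm high, wall 4 mm, floor 4 mm thick. Origin: centre of its underside, on the table.
- mat: Square cork mat, fixed flat on the table, 240 x 240 mm, 4 mm thick, x and y along its edges. Origin: centre of its underside, on the table. The dish lies between it and the chest.
Not all that is in view belongs to the job. What is shaped like the dish but black is not meant. What is shaped like the part that bears pin_grip but purple is not meant.

How it is judged:
On the way, in this order (a step that is already met when the one before it is completed fails the run):
1. the pin is drawn out of the staple while the lid stays in place on the chest (distance of pin_grip from where it was at the start of the episode above 0.06 m and distance of lid_handle from where it was at the start of the episode below 0.02 m), for 0.1 s.
2. the pin lies released in the dish, the lid still in place (horizontal distance between pin_grip and dish below 0.06 m and height (world z) of pin_grip below 0.055 m and contact force between the fingers and pin below 0.1 N and linear speed of pin below 0.03 m/s and distance of lid_handle from where it was at the start of the episode below 0.02 m), for 0.2 s.
3. the lid is lowered flat on the mat while still held (horizontal distance between lid_handle and mat below 0.07 m and height (world z) of lid_handle below 0.078 m and angle between lid_handle's own z axis and vertical below 0.17 rad and contact force between the fingers and lid above 0.5 N), for 0.05 s.
At the end, for the whole second after the job is handed in: The pin's grip point is within 60 mm of the dish's centre and lower than 55 mm above the table; the lid lies handle up within 10 degrees of level on the mat, its handle's centre within 70 mm of the mat's centre and lower than 72 mm above the table; both are released and at rest (horizontal distance between pin_grip and dish below 0.06 m and height (world z) of pin_grip below 0.055 m and horizontal distance between lid_handle and mat below 0.07 m and height (world z) of lid_handle below 0.072 m and angle between lid_handle's own z axis and vertical below 0.17 rad and linear speed of each of lid, pin below 0.03 m/s); the robot touches nothing.
It also fails if it takes over 61 s, if anything falls off the work surface, if the arm or the gripper's body presses on something with over 40 N, if the wrist force passes 120 N, or if a joint passes its speed limit or range.

## Robot

A 6-joint arm with a two-finger parallel gripper is mounted at the origin on the work surface. World frame = base frame: x ahead of the robot, y to its left, z up, the work surface at z = 0. Lengths are in m, angles in rad, forces in N, time in s.
With the tool pointing down it reaches from about 0.35 to 0.975 m from the base axis. Payload 4.9 kg.
Tool frame: the origin (TCP) lies between the finger pads; the fingertips stand 14 mm ahead of it and the grasp point (between the pads) lies 5 mm behind it (manip.tcp_to_tips is the distance from the TCP to the fingertips, in m); z points along the fingers, y is the line along which they close (so a half turn about z gives the same grasp; the last joint's range is limited). The gripper opens to 85 mm and grips with 20 to 120 N. Pads are 22 mm wide; open, the fingers measure 114 mm over their backs; the gripper's body (76 mm by 85 mm) begins 54 mm behind the grasp point. The pads swing forward as they close: fully open they stand 13 mm farther back than shut.
Start: joints at [0.991, 0.053, 1.613, -0, 1.476, -0.119], TCP at [0.278, 0.56, 0.245] pointing down, gripper open.
Joint ranges: [-3.01, 3.01], [-1.01, 2.22], [0.06, 2.58], [-1.02, 4.17], [0.09, 2.62], [-3.14, 3.14]. Speed limits (rad/s): [2.57, 2.57, 3.14, 3.14, 3.14, 3.14].

## Interface

Orientations are given as a unit quaternion [w, x, y, z].
In Python, from plant import manip gives the robot as it stands.
- The arm moves only by the tool servo_tool, never from a script. Its argument "moves" is a list that holds one entry, the list of rows, each a list of 7 numbers: the shift along the tool's x, y, z in mm, then the turn, a rotation vector about the tool's x, y, z in degrees, then the finger opening in mm, from 0 to 85.4. In form: [[[x, y, z, ax, ay, az, fingers], ...]]. A call has 1 to 12 rows; each row shifts and turns the commanded pose from where the row before left it, along the tool's axes as they then stand; what a row does not reach is not made up. A row lasts 1/8 s, in which the tool goes at most 62.5 mm and 10.7 degrees, less where a joint would pass 70% of its speed; a pose out of reach is approached as far as the arm can. A call with a gripper value outside its range is refused whole. The fingers move at their own pace and stop on an object; the grip force is fixed at half the most. Time passes only in rows, so rows that do not move let the fingers close. It gives the time, the measured TCP pose, the force, the opening and the grip force at its end, in the units of the state.
- manip.state(): the state, without advancing time (a new reading comes with each control period).
- manip.grab_frame(name): name is "scene" or "top"; returns a dict with "image" (400x640x3 uint8, blue, green, red), "mtx" (3x3 intrinsics, pixels), "dist_coeffs" ([k1, k2, p1, p2, k3] as OpenCV has them; the pictures are not rectified), "eye" and "rotation" of the camera in the world. Camera axes: x right, y down, z forward; pixel columns grow to the right and rows downward; lengths in m; the calibration is good to about 2 mm. A picture is of the moment at which its call begins. There is no depth.
- manip.job_done(): hands the job in; it is judged then, once.
The state is a dict: "time": time; "joint_pos": joint angles; "joint_vel": joint speeds; "joint_efforts": joint torques, N m; "tool_pos": TCP position; "tool_rot": TCP orientation; "contact_force": force on the tool from outside, world axes, zero at the start; "ft_torque": the same for the moment, N m; "gripper_width": opening from 0.0 (shut) to 1.0 (fully open); "grasp_force": force on a finger pad.
Only numpy, scipy, OpenCV 4.12 (cv2) and the standard library are available. Lean on these libraries where they do the work, as an engineer would, in place of code of your own. Each camera call takes 0.05 s, during which the arm holds its last target. There are 200 camera calls.

## Working session

There is one attempt and no reset: what is moved stays moved. The work goes in short steps, Python scripts to look and compute and a tool call to move; the robot and the scene stay as the last step left them, time stands still between calls to the robot, and variables do not carry over. Pictures are saved under pics/ and viewed, at most 10 in all, crops included, and the job is handed in when it is done.

Besides the shell and the picture viewer there is one more tool, called after ">>>" by a JSON object that holds its "fn" and its "kwargs". servo_tool: Moves the arm, as the interface text tells. Its arguments: {"type":"object","properties":{"moves":{"type":"array"}},"required":["moves"]}

```bash
mkdir -p pics; cat > h.py <<'E'
import numpy as np, cv2
from plant import manip
def grab(n,f):
    d=manip.grab_frame(n); cv2.imwrite(f,d["image"]); np.savez(f[:-4]+".npz",**{k:np.array(v) for k,v in d.items()}); return d
def load(f): return dict(np.load(f[:-4]+".npz"))
def ray(d,px):
    p=cv2.undistortPoints(np.array([[px]],float),d["mtx"],d["dist_coeffs"])[0,0]
    v=d["rotation"]@np.array([p[0],p[1],1.]); return d["eye"],v/np.linalg.norm(v)
def onz(d,px,z):
    e,v=ray(d,px); return e+v*(z-e[2])/v[2]
def tri(d1,p1,d2,p2):
    e1,v1=ray(d1,p1); e2,v2=ray(d2,p2)
    s=np.linalg.lstsq(np.c_[v1,-v2],e2-e1,rcond=None)[0]
    a=e1+s[0]*v1;b=e2+s[1]*v2; return (a+b)/2,np.linalg.norm(a-b)
def proj(d,P):
    R=d["rotation"].T; return cv2.projectPoints(np.array(P,float).reshape(-1,3),cv2.Rodrigues(R)[0],-R@d["eye"],d["mtx"],d["dist_coeffs"])[0][:,0]
E
python3 - <<'E'
from h import *
a=grab("scene","pics/s0.png");b=grab("top","pics/t0.png")
for d in(a,b): print(d["eye"],d["rotation"],d["mtx"])
s=manip.state();print(s["tool_pos"],s["tool_rot"],s["time"])
E
```

```text
[ 0.96423049 -0.39048047  0.64684372] [-0.36495392  0.81592928  0.40767763 -0.18672705] [[433.15970685   0.         317.16457612]
 [  0.         433.15970685 201.13465825]
 [  0.           0.           1.        ]]
[ 0.22424027 -0.03795188  1.16716388] [-0.07334458  0.71158652 -0.69463507  0.07581106] [[494.67777066   0.         327.56533334]
 [  0.         494.67777066 196.34033093]
 [  0.           0.           1.        ]]
[0.27763381 0.55935305 0.24414413] [-3.26493627e-04  2.28395657e-01  9.73567930e-01 -8.96419666e-04] 0.1
```

View pics/s0.png

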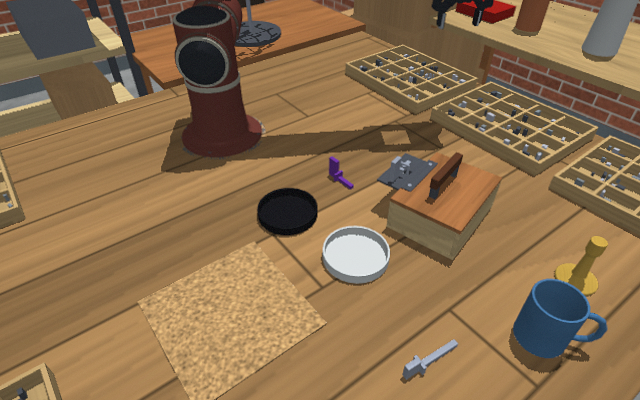

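View pics/t0.png

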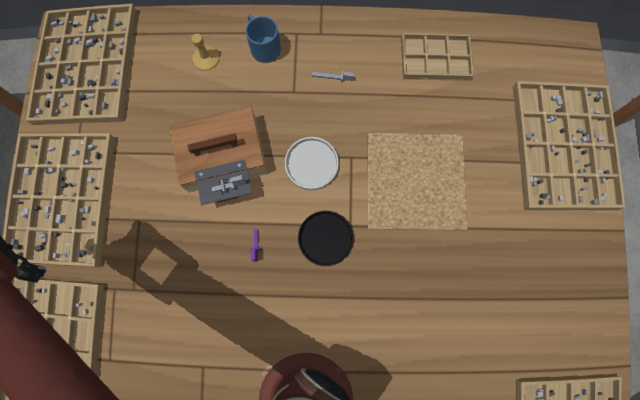

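The candidates are:

| Thing | Candidate | Scene px | Top px | Choice |
|---|---|---|---|---|
| Pin | Grey pin in the staple | (403,165) | (225,184) | Wanted |
| Pin | Loose grey spare | (430,360) | (333,76) | No |
| Pin | Purple pin | (338,172) | (255,245) | No |
| Dish | White dish | (356,254) | (312,163) | Wanted |
| Dish | Black dish | (287,211) | (326,238) | No |

The mat is at top (417,181) and the lid handle at top (213,145). Next is a close crop of the hasp in both views to check the choice.

```bash
cat >> h.py <<'E'
from scipy.spatial.transform import Rotation as Ro
def fix(d):
    d=dict(d); r=np.array(d["rotation"],float)
    if r.size==4: d["rotation"]=Ro.from_quat(np.r_[r[1:],r[0]]).as_matrix()
    d["mtx"]=np.array(d["mtx"],float); d["dist_coeffs"]=np.array(d["dist_coeffs"],float); d["eye"]=np.array(d["eye"],float)
    return d
_l=load
def load(f): return fix(_l(f))
E
python3 - <<'E'
from h import *
a,b=load("pics/s0.png"),load("pics/t0.png")
print(proj(a,[[0,0,0]]),proj(b,[[0,0,0],[.5,0,0]]))
A=cv2.resize(a["image"][140:220,370:470],None,fx=7,fy=7,interpolation=cv2.INTER_CUBIC)[:, :700]
B=cv2.resize(b["image"][120:210,165:270],None,fx=7,fy=7,interpolation=cv2.INTER_CUBIC)
cv2.imwrite("pics/c1.png",A);cv2.imwrite("pics/c2.png",cv2.resize(B,None,fx=.93,fy=.93))
E
```

```text
[[222.22293778 134.01157524]] [[305.52318001 399.63806402]
 [311.69821701 185.73757975]]
```

View pics/c1.png

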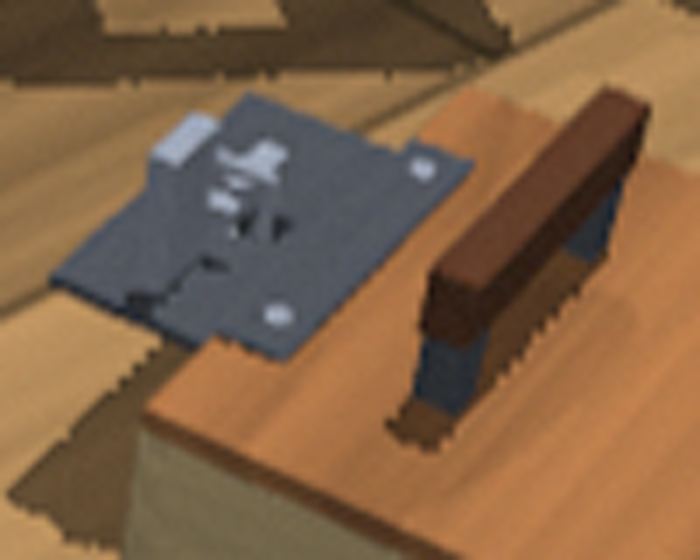

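View pics/c2.png

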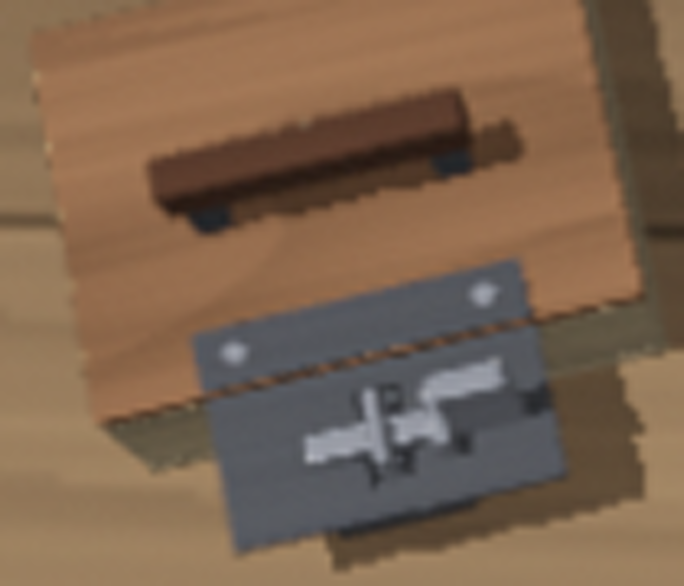

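The crops show the grey pin through the staple. In top, the tab top is at about (236,178), the staple bar at (223,185) and the shaft end at (212,189). In scene, the light patches are at (396,160), (406,163) and (402,169). I'll triangulate to identify them, and measure the handle, dish and mat.

```bash
python3 - <<'E'
from h import *
np.set_printoptions(precision=4,suppress=True)
a,b=load("pics/s0.png"),load("pics/t0.png")
S={'A':(396.4,160),'B':(406.4,162.6),'C':(402.1,168.6)}
T={'tab':(236.4,178.4),'stap':(222.9,185.3),'end':(213,188.6)}
for s in S:
  for t in T: print(s,t,*tri(a,S[s],b,T[t]))
C=lambda c:np.array(c)/7+[370,140]-.43
D=lambda c:np.array(c)/6.51+[165,120]-.43
# handle top face corners: near(-y) end and far end
def ends(): 
  n=tri(a,C((457,265)),b,D((462,97))) ; return n
# handle top face corners, scene: (432,268)L,(482,290)?,(607,88),(650,105)
for nm,s,t in (("near front",(430,272),(470,128)),("near back",(478,288),(460,90)),("far back",(650,107),(150,160)),("far front",(607,88),(165,207))):
  print(nm,*tri(a,C(s),b,D(t)))
for nm,s,t in (("rivet-",(278,315),(484,293)),("rivet+",(423,168),(234,352)),("lidcorner-front",(145,412),(643,293)),("lidcornerfar",(475,90),(100,425))):
  print(nm,*tri(a,C(s),b,D(t)))
# dish
for d,nm in((a,'s'),(b,'t')):
  h=cv2.cvtColor(d["image"],cv2.COLOR_BGR2HSV)
  m=cv2.inRange(h,(0,0,110),(180,60,255))
  m[:, :280]=0;m[:,400:]=0
  m[:120]=0;m[300:]=0
  if nm=='t': m[215:]=0
  c=max(cv2.findContours(m,0,2)[0],key=cv2.contourArea)
  print(nm,cv2.contourArea(c),cv2.fitEllipse(cv2.convexHull(c)))
  h0=cv2.convexHull(c)[:,0].astype(float)
  P=np.array([onz(d,p,.022)[:2] for p in h0]); 
  if nm=='t':
    c0,r=cv2.minEnclosingCircle(P.astype(np.float32)); print("dish",c0,r)
  e=cv2.fitEllipse(P.astype(np.float32)*1000); print(e)
# mat from corners by color
m=cv2.inRange(cv2.cvtColor(b["image"],cv2.COLOR_BGR2HSV),(0,0,0),(180,255,255))
for p in((368,133),(463,133),(467,229),(368,229)): print("mat",onz(b,p,.004))
for p in((138,301),(257,243),(326,322),(199,398)): print("mat s",onz(a,p,.004))
E
```

```text
A tab [0.4844 0.1623 0.1223] 0.0024579179634902503
A stap [0.4686 0.1899 0.1029] 0.010619485854409149
A end [0.4594 0.2093 0.0911] 0.022980350363221633
B tab [0.4925 0.1713 0.114 ] 0.020741261221574755
B stap [0.4768 0.1998 0.0936] 0.008275439002381958
B end [0.4676 0.2198 0.081 ] 0.0037435920139910757
C tab [0.4921 0.1694 0.1008] 0.009755956093549158
C stap [0.4762 0.198  0.0799] 0.003312543501443935
C end [0.467  0.2181 0.067 ] 0.015772324078361738
near front [0.5724 0.1663 0.1284] 0.002375115366369115
near back [0.5856 0.1704 0.1293] 0.002202382471057502
far back [0.5585 0.2758 0.1282] 0.000540980417427967
far front [0.5437 0.2711 0.1278] 0.005417421493126031
rivet- [0.526  0.1653 0.0838] 0.0006132704572630063
rivet+ [0.5026 0.2525 0.0837] 0.0002654249710647371
lidcorner-front [0.529  0.1101 0.0775] 0.000659099635249097
lidcornerfar [0.4782 0.3021 0.0773] 0.004457947779680945
s 3013.5 ((355.6837463378906, 253.87005615234375), (57.76359558105469, 68.4255142211914), 95.7237319946289)
((559.4219360351562, -2.299618721008301), (130.2910919189453, 146.97183227539062), 44.795387268066406)
t 2204.5 ((310.9879150390625, 162.79803466796875), (53.56727981567383, 54.14590835571289), 64.19049072265625)
dish (0.5518399477005005, 0.002700721612200141) 0.06763222068548203
((552.3325805664062, 2.7862749099731445), (130.0427703857422, 134.19525146484375), 90.16954803466797)
mat [ 0.6371 -0.1357  0.004 ]
mat [ 0.6452 -0.3759  0.004 ]
mat [ 0.4017 -0.3766  0.004 ]
mat [ 0.3968 -0.137   0.004 ]
mat s [ 0.4028 -0.3737  0.004 ]
mat s [ 0.4097 -0.134   0.004 ]
mat s [ 0.6379 -0.1341  0.004 ]
mat s [ 0.6262 -0.3614  0.004 ]
```

Patch A is the tab top at about (0.484, 0.162). That agrees with the chest line: yaw 15.0° from both the handle and the rivets, and the staple at (0.475, 0.197). The handle top measured 0.128 against 0.130 in the text, and the mat is about 240 mm. I'll move over the pin at height.

>>> {"fn": "servo_tool", "kwargs": {"moves": [[[-36.2,-26.4,0,0,0,0,60],[-36.2,-26.4,0,0,0,0,60],[-36.2,-26.4,0,0,0,0,60],[-36.2,-26.4,0,0,0,0,60],[-36.2,-26.4,0,0,0,0,60],[-36.2,-26.4,0,0,0,0,60],[-36.2,-26.4,0,0,0,0,60],[-36.2,-26.4,0,0,0,0,60],[-36.2,-26.4,0,0,0,0,60],[-36.2,-26.4,0,0,0,0,60],[0,0,0,0,0,0,60]]]}}

```text
time: 1.48
tool_pos: [0.4854, 0.1601, 0.2448]
tool_rot: [-0.0, 0.23, 0.973, -0.0]
contact_force: [-0.1, 0.4, -0.0]
gripper_width: 0.706
grasp_force: 0.0
```

>>> {"fn": "servo_tool", "kwargs": {"moves": [[[0,0,0,0,0,9.7,50],[0,0,0,0,0,9.7,50],[0,0,0,0,0,9.7,50],[0,0,0,0,0,9.7,50],[0,0,0,0,0,9.8,50],[0,0,0,0,0,0,50],[0,0,0,0,0,0,50]]]}}

```text
time: 2.35
tool_pos: [0.4844, 0.1628, 0.2451]
tool_rot: [-0.0, 0.608, 0.794, -0.0]
contact_force: [-0.0, -0.3, 0.4]
gripper_width: 0.586
grasp_force: 0.0
```

```bash
python3 - <<'E'
from h import *
np.set_printoptions(precision=4,suppress=True)
a,b=load("pics/s0.png"),load("pics/t0.png")
for z in(.122,.132): print(z,proj(a,[.4846,.1621,z]),proj(b,[.4846,.1621,z]))
for d,(x0,y0,x1,y1) in((a,(385,150,415,175)),(b,(205,170,250,200))):
  g=d["image"][y0:y1,x0:x1].min(2); m=(g>125).astype(np.uint8)
  n,l,s,c=cv2.connectedComponentsWithStats(m)
  for i in range(1,n): print(s[i][4],s[i][:4]+[x0,y0,0,0],c[i]+[x0,y0])
A=a["image"][150:185,382:420]
cv2.imwrite("pics/c3.png",cv2.resize(A,None,fx=16,fy=16,interpolation=cv2.INTER_NEAREST))
E
```

```text
0.122 [[395.7687 160.37  ]] [[236.1052 177.989 ]]
0.132 [[396.3341 156.3548]] [[235.3062 176.8562]]
36 [392 156   9   7] [396.1111 159.1389]
29 [401 160  10   6] [406.4138 162.3103]
3 [403 165   2   2] [403.3333 165.6667]
9 [400 167   4   3] [401.3333 168.3333]
79 [225 175  17  13] [233.0633 180.8354]
58 [212 180  12  11] [218.1897 186.7069]
```

View pics/c3.png

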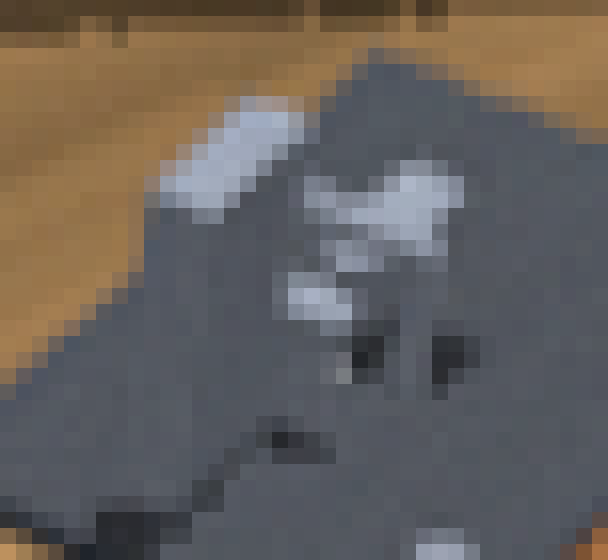

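The tab's light top is at scene (396,159), with the shoulder and shaft patches at (401,168) and (406,162). The tab top comes to about 0.125–0.13 m, so a grasp height near 0.11 is safe. Descending.

>>> {"fn": "servo_tool", "kwargs": {"moves": [[[0,0,30,0,0,0,50],[0,0,40,0,0,0,50],[0,0,30,0,0,0,50],[0,0,20,0,0,0,50],[0,0,12,0,0,0,50],[0,0,8,0,0,0,50],[0,0,0,0,0,0,50],[0,0,0,0,0,0,50]]]}}

```text
time: 3.35
tool_pos: [0.4854, 0.1625, 0.1063]
tool_rot: [0.001, 0.609, 0.793, 0.001]
contact_force: [-0.2, -0.5, -0.4]
gripper_width: 0.582
grasp_force: 0.0
```

>>> {"fn": "servo_tool", "kwargs": {"moves": [[[0,0,0,0,0,0,30],[0,0,0,0,0,0,20],[0,0,0,0,0,0,0],[0,0,0,0,0,0,0],[0,0,0,0,0,0,0],[0,0,0,0,0,0,0]]]}}

```text
time: 4.1
tool_pos: [0.485, 0.1624, 0.1057]
tool_rot: [0.0, 0.609, 0.793, 0.0]
contact_force: [-1.5, 0.1, 3.0]
gripper_width: 0.106
grasp_force: 61.0
```

The grip holds at about 9–10 mm. Now I slide it out along −y.

>>> {"fn": "servo_tool", "kwargs": {"moves": [[[-4,0,0,0,0,0,0],[-8,0,0,0,0,0,0],[-8,0,0,0,0,0,0],[-8,0,0,0,0,0,0],[-8,0,0,0,0,0,0],[-8,0,0,0,0,0,0],[-8,0,0,0,0,0,0],[-8,0,0,0,0,0,0],[-8,0,0,0,0,0,0],[-4,0,0,0,0,0,0],[0,0,0,0,0,0,0]]]}}

```text
time: 5.48
tool_pos: [0.5035, 0.0921, 0.1053]
tool_rot: [0.0, 0.609, 0.793, -0.0]
contact_force: [-0.8, 1.5, 5.8]
gripper_width: 0.11
grasp_force: 61.5
```

```bash
python3 - <<'E'
from h import *
a=grab("scene","pics/s1.png");b=grab("top","pics/t1.png")
A=cv2.resize(a["image"][100:300,280:500],None,fx=3,fy=3)[:, :660]
cv2.imwrite("pics/c4.png",A)
E
```

```text
(no output)
```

View pics/c4.png

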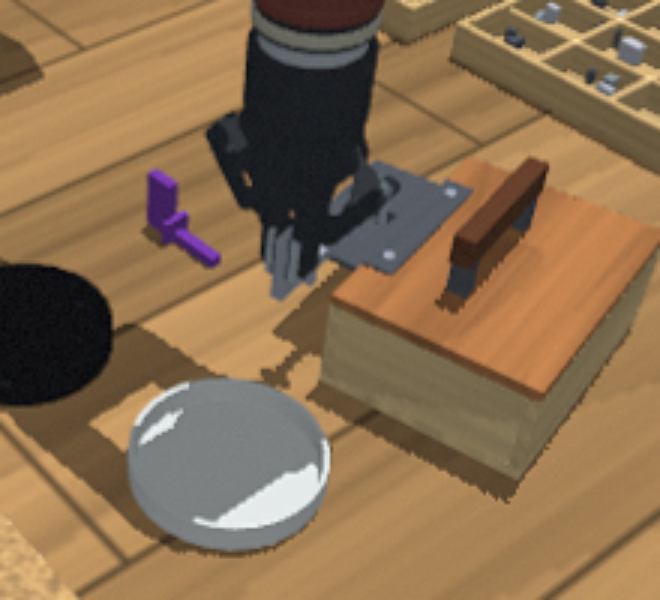

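The pin is out and held (tool moved 73 mm), and the lid hasn't moved. The dish is at (231,465) in this crop. Lift and carry.

>>> {"fn": "servo_tool", "kwargs": {"moves": [[[0,0,-10,0,0,0,0],[0,0,-20,0,0,0,0],[0,0,-20,0,0,0,0],[0,0,-10,0,0,0,0],[-15,3,0,0,0,0,0],[-25,5,0,0,0,0,0],[-25,5,0,0,0,0,0],[-25,5,0,0,0,0,0],[-20,4,0,0,0,0,0],[-15,3,0,0,0,0,0],[0,0,0,0,0,0,0],[0,0,0,0,0,0,0]]]}}

```text
time: 7.08
tool_pos: [0.5596, -0.021, 0.1651]
tool_rot: [-0.0, 0.609, 0.793, -0.0]
contact_force: [-0.4, 0.6, -0.8]
gripper_width: 0.11
grasp_force: 60.6
```

```bash
python3 - <<'E'
from h import *
a=grab("scene","pics/s2.png")
A=cv2.resize(a["image"][130:310,290:480],None,fx=3.2,fy=3.2)
cv2.imwrite("pics/c5.png",A)
E
```

```text
(no output)
```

View pics/c5.png

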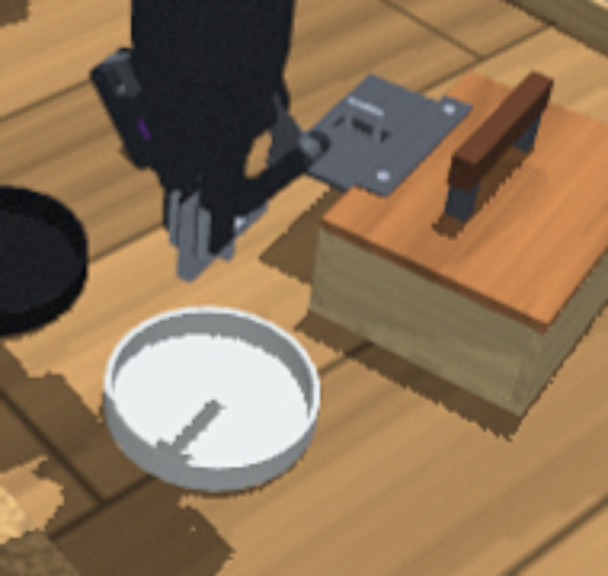

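The pin is held above the dish with its tip just above the gripper's far side, at about (245,215) in the crop. The empty staple stands at (365,125) and the lid is unmoved. Lowering.

>>> {"fn": "servo_tool", "kwargs": {"moves": [[[0,0,25,0,0,0,0],[0,0,35,0,0,0,0],[0,0,30,0,0,0,0],[0,0,20,0,0,0,0],[0,0,10,0,0,0,0],[0,0,4,0,0,0,0],[0,0,0,0,0,0,0],[0,0,0,0,0,0,0]]]}}

```text
time: 8.12
tool_pos: [0.5607, -0.0216, 0.0424]
tool_rot: [0.001, 0.609, 0.793, 0.0]
contact_force: [-0.5, -1.1, -1.6]
gripper_width: 0.106
grasp_force: 60.6
```

>>> {"fn": "servo_tool", "kwargs": {"moves": [[[0,0,2,0,0,0,0],[0,0,0,0,0,0,0],[0,0,0,0,0,0,0]]]}}

```text
time: 8.5
tool_pos: [0.5599, -0.0215, 0.0393]
tool_rot: [0.0, 0.609, 0.793, 0.0]
contact_force: [0.8, 0.4, -0.9]
gripper_width: 0.106
grasp_force: 60.6
```

>>> {"fn": "servo_tool", "kwargs": {"moves": [[[0,0,2,0,0,0,0],[0,0,0,0,0,0,0],[0,0,0,0,0,0,0]]]}}

```text
time: 8.88
tool_pos: [0.5599, -0.0215, 0.0373]
tool_rot: [-0.0, 0.609, 0.793, -0.0]
contact_force: [-0.0, -0.2, -1.1]
gripper_width: 0.107
grasp_force: 60.6
```

>>> {"fn": "servo_tool", "kwargs": {"moves": [[[0,0,2,0,0,0,0],[0,0,0,0,0,0,0],[0,0,0,0,0,0,0]]]}}

```text
time: 9.25
tool_pos: [0.5599, -0.0214, 0.0353]
tool_rot: [-0.0, 0.609, 0.793, -0.0]
contact_force: [-1.4, -0.0, -1.1]
gripper_width: 0.11
grasp_force: 60.6
```

>>> {"fn": "servo_tool", "kwargs": {"moves": [[[0,0,2,0,0,0,0],[0,0,0,0,0,0,0],[0,0,0,0,0,0,0]]]}}

```text
time: 9.62
tool_pos: [0.5602, -0.0215, 0.0347]
tool_rot: [-0.0, 0.609, 0.793, -0.0]
contact_force: [-3.7, 0.3, 6.8]
gripper_width: 0.106
grasp_force: 61.8
```

>>> {"fn": "servo_tool", "kwargs": {"moves": [[[0,0,1,0,0,0,0],[0,0,0,0,0,0,0],[0,0,0,0,0,0,0]]]}}

```text
time: 10.0
tool_pos: [0.5603, -0.0215, 0.0347]
tool_rot: [-0.0, 0.609, 0.793, -0.0]
contact_force: [-6.3, 0.9, 12.4]
gripper_width: 0.107
grasp_force: 62.8
```

Contact at TCP z 0.0347, as predicted (0.035). Releasing.

>>> {"fn": "servo_tool", "kwargs": {"moves": [[[0,0,-1,0,0,0,14],[0,0,0,0,0,0,20],[0,0,0,0,0,0,28],[0,0,0,0,0,0,28],[0,0,0,0,0,0,28],[0,0,-10,0,0,0,28],[0,0,-30,0,0,0,28],[0,0,-40,0,0,0,28],[0,0,-50,0,0,0,28],[0,0,-40,0,0,0,28],[0,0,0,0,0,0,40]]]}}

```text
time: 11.38
tool_pos: [0.5625, -0.0219, 0.2093]
tool_rot: [0.004, 0.609, 0.793, 0.002]
contact_force: [0.6, -0.4, -0.3]
gripper_width: 0.468
grasp_force: 0.0
```

```bash
python3 - <<'E'
from h import *
np.set_printoptions(precision=4,suppress=True)
a=grab("scene","pics/s3.png");a=load("pics/s3.png")
cv2.imwrite("pics/c6.png",cv2.resize(a["image"][130:310,290:510],None,fx=3.2,fy=3.2))
a0=load("pics/s0.png")["image"].astype(int)[175:260,440:510]
print("lid diff",np.abs(a["image"][175:260,440:510].astype(int)-a0).mean())
E
```

```text
lid diff 11.915798319327731
```

View pics/c6.png

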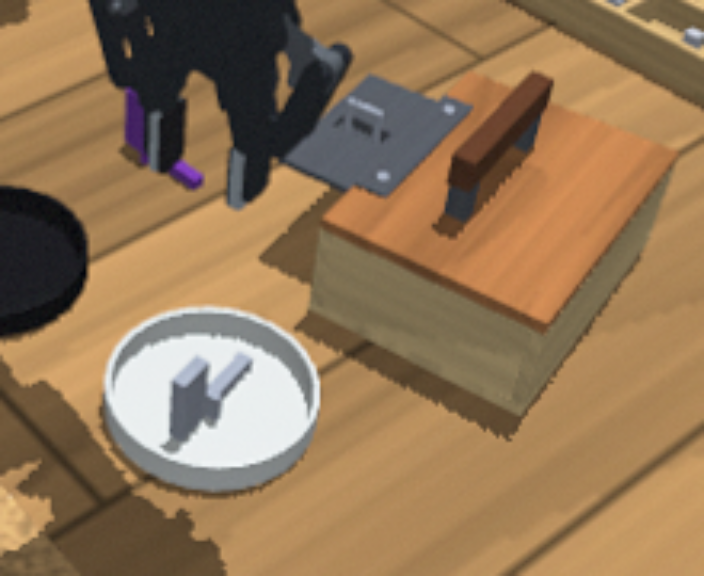

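The pin stands in the white dish, tab at (188,400) in the crop, released. The lid handle is unchanged at (500,130). Moving above the handle.

>>> {"fn": "servo_tool", "kwargs": {"moves": [[[19,5.5,0,0,0,0,60],[30,9,0,0,0,0,60],[35,10,0,0,0,0,60],[35,10,0,0,0,0,60],[35,10,0,0,0,0,60],[35,10,0,0,0,0,60],[26,8,0,0,0,0,60],[18,5.5,0,0,0,0,60],[0,0,0,0,0,0,60],[0,0,0,0,0,0,60]]]}}

```text
time: 12.68
tool_pos: [0.565, 0.2207, 0.2028]
tool_rot: [-0.0, 0.609, 0.793, -0.001]
contact_force: [0.3, 0.1, 0.4]
gripper_width: 0.702
grasp_force: 0.0
```

>>> {"fn": "servo_tool", "kwargs": {"moves": [[[0,0,15,0,0,0,60],[0,0,25,0,0,0,60],[0,0,25,0,0,0,60],[0,0,16,0,0,0,60],[0,0,10,0,0,0,60],[0,0,0,0,0,0,60],[0,0,0,0,0,0,60]]]}}

```text
time: 13.55
tool_pos: [0.566, 0.2214, 0.1134]
tool_rot: [0.001, 0.609, 0.793, 0.001]
contact_force: [-0.1, -0.6, 0.9]
gripper_width: 0.7
grasp_force: 0.0
```

>>> {"fn": "servo_tool", "kwargs": {"moves": [[[0,0,0,0,0,0,40],[0,0,0,0,0,0,25],[0,0,0,0,0,0,0],[0,0,0,0,0,0,0],[0,0,0,0,0,0,0],[0,0,0,0,0,0,0]]]}}

```text
time: 14.3
tool_pos: [0.5656, 0.2213, 0.1129]
tool_rot: [0.0, 0.609, 0.793, 0.0]
contact_force: [-0.2, 1.4, 4.1]
gripper_width: 0.175
grasp_force: 60.0
```

>>> {"fn": "servo_tool", "kwargs": {"moves": [[[0,0,-4,0,0,0,0],[0,0,-8,0,0,0,0],[0,0,-10,0,0,0,0],[0,0,-12,0,0,0,0],[0,0,-15,0,0,0,0],[0,0,-20,0,0,0,0],[0,0,-20,0,0,0,0],[0,0,-10,0,0,0,0],[0,0,0,0,0,0,0],[0,0,0,0,0,0,0]]]}}

```text
time: 15.55
tool_pos: [0.5648, 0.2211, 0.2104]
tool_rot: [-0.001, 0.609, 0.793, -0.001]
contact_force: [-0.0, -0.2, -3.8]
gripper_width: 0.177
grasp_force: 58.9
```

```bash
python3 - <<'E'
from h import *
grab("scene","pics/s4.png")
E
```

```text
(no output)
```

View pics/s4.png

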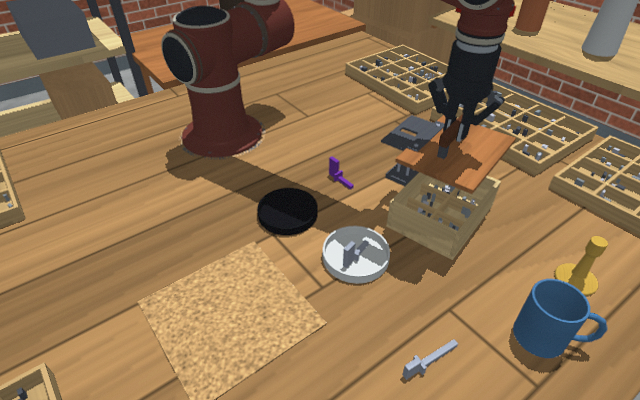

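The lid is lifted and level at about (455,150) with the pin still in the dish, and the force reads −3.8 N, close to 360 g. I'll turn it 15° to square with the mat (centre about 0.520, −0.255) and carry it over.

>>> {"fn": "servo_tool", "kwargs": {"moves": [[[0,0,0,0,0,3,0],[0,0,0,0,0,6,0],[0,0,0,0,0,6,0],[0,0,0,0,0,0.1,0],[-10,-1,0,0,0,0,0],[-20,-2,0,0,0,0,0],[-30,-2,0,0,0,0,0],[-38,-3,0,0,0,0,0],[-38,-3,0,0,0,0,0],[-38,-3,0,0,0,0,0],[-38,-3,0,0,0,0,0],[-38,-3,0,0,0,0,0]]]}}

```text
time: 17.1
tool_pos: [0.544, -0.0312, 0.2114]
tool_rot: [0.0, 0.708, 0.706, -0.0]
contact_force: [0.7, -0.4, -3.2]
gripper_width: 0.181
grasp_force: 58.8
```

>>> {"fn": "servo_tool", "kwargs": {"moves": [[[-38,-3,0,0,0,0,0],[-38,-3,0,0,0,0,0],[-38,-3,0,0,0,0,0],[-38,-3,0,0,0,0,0],[-30,-2,0,0,0,0,0],[-22,-1,0,0,0,0,0],[-14,0,0,0,0,0,0],[-8,0,0,0,0,0,0],[0,0,0,0,0,0,0],[0,0,0,0,0,0,0]]]}}

```text
time: 18.35
tool_pos: [0.5296, -0.254, 0.2112]
tool_rot: [-0.0, 0.707, 0.707, 0.0]
contact_force: [-0.1, 0.2, -3.4]
gripper_width: 0.18
grasp_force: 58.8
```

Lowering to TCP about 0.062, then feeling for contact.

>>> {"fn": "servo_tool", "kwargs": {"moves": [[[0,0,15,0,0,0,0],[0,0,30,0,0,0,0],[0,0,35,0,0,0,0],[0,0,30,0,0,0,0],[0,0,20,0,0,0,0],[0,0,12,0,0,0,0],[0,0,6,0,0,0,0],[0,0,0,0,0,0,0],[0,0,0,0,0,0,0]]]}}

```text
time: 19.48
tool_pos: [0.5302, -0.2552, 0.0645]
tool_rot: [0.001, 0.708, 0.706, 0.0]
contact_force: [0.4, -0.5, -2.8]
gripper_width: 0.179
grasp_force: 58.8
```

>>> {"fn": "servo_tool", "kwargs": {"moves": [[[0,0,2,0,0,0,0],[0,0,2,0,0,0,0],[0,0,0,0,0,0,0],[0,0,0,0,0,0,0]]]}}

```text
time: 19.98
tool_pos: [0.5294, -0.2547, 0.0593]
tool_rot: [-0.0, 0.708, 0.706, -0.0]
contact_force: [-0.6, 0.1, -3.6]
gripper_width: 0.177
grasp_force: 58.9
```

>>> {"fn": "servo_tool", "kwargs": {"moves": [[[0,0,2,0,0,0,0],[0,0,0,0,0,0,0],[0,0,1,0,0,0,0],[0,0,0,0,0,0,0],[0,0,0,0,0,0,0]]]}}

```text
time: 20.6
tool_pos: [0.5294, -0.2547, 0.0569]
tool_rot: [-0.0, 0.708, 0.707, -0.0]
contact_force: [-3.1, 2.8, 4.6]
gripper_width: 0.179
grasp_force: 60.0
```

Contact came at TCP z 0.057, as predicted, so the lid is down. Release and retreat.

>>> {"fn": "servo_tool", "kwargs": {"moves": [[[0,0,0,0,0,0,0],[0,0,0,0,0,0,22],[0,0,0,0,0,0,35],[0,0,0,0,0,0,50],[0,0,0,0,0,0,50],[0,0,0,0,0,0,50],[0,0,-10,0,0,0,50],[0,0,-30,0,0,0,50],[0,0,-50,0,0,0,50],[0,0,-50,0,0,0,50],[0,0,-30,0,0,0,50],[0,0,0,0,0,0,50]]]}}

```text
time: 22.1
tool_pos: [0.5311, -0.2558, 0.2309]
tool_rot: [0.004, 0.708, 0.707, 0.001]
contact_force: [-0.0, -1.0, -0.8]
gripper_width: 0.584
grasp_force: 0.0
```

```bash
python3 - <<'E'
from h import *
grab("scene","pics/s5.png")
E
```

```text
(no output)
```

View pics/s5.png

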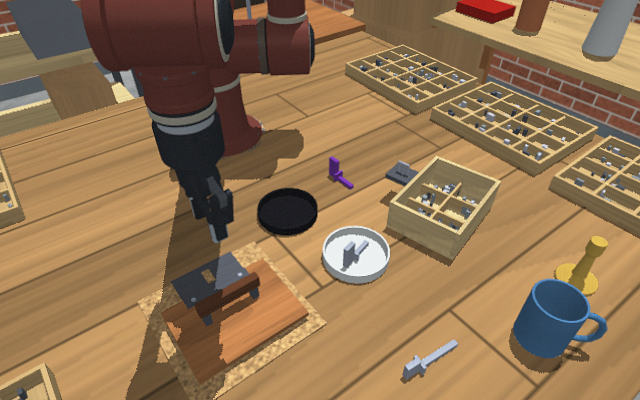

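The lid lies flat on the mat with its handle up at (228,295), the pin is in the dish at (352,255), and the gripper is clear. Handing in.

```bash
python3 -c "
from plant import manip
print(manip.job_done())"
```

```text
the job is handed in; nothing more can be done
None
```

The pin is in the white dish and the lid lies flat, handle up, on the cork mat, both released with the gripper clear; I handed the job in at about 22 s, and no verdict came back.

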